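# Turn over the wrong-handed cottle board

## Robot

A 7-joint arm with a two-finger parallel gripper is mounted at the origin on the work surface. World frame = base frame: x ahead of the robot, y to its left, z up, the work surface at z = 0. Lengths are in mm, angles in rad, forces in N, time in s.
With the tool pointing down it reaches from about 400 to 875 mm from the base axis. Payload 6.5 kg.
Tool frame: the origin (TCP) lies midway between the tips of the shut fingers; the grasp point (between the pads) lies ctrl.hold_point_z behind it (ctrl.hold_point_z is the distance from the TCP to the grasp point, in mm); z points along the fingers, x is the direction in which the jaws open and shut, and the axes are right-handed (so a half turn about z gives the same grasp; the last joint's range is limited). The gripper opens to 85 mm and grips with 20 to 120 N. Pads are 22 mm wide; open, the fingers measure 114 mm over their backs; the gripper's body (76 mm by 85 mm) begins 54 mm behind the grasp point. The pads swing forward as they close: fully open they stand 13 mm farther back than shut.
Start: joints at [1.072, 0.536, -0.004, 1.538, 0.003, 1.067, -0.071], TCP at [272.614, -590.061, 231.29] pointing down, gripper open.
Joint ranges: [-2.7, 2.7], [-0.37, 2.16], [-1.27, 1.26], [0.24, 2.4], [-1.31, 4.45], [0.19, 1.91], [-2.76, 2.76]. Speed limits (rad/s): [2.39, 2.39, 3.14, 3.14, 3.14, 3.14, 3.14].

## Interface

Orientations are given as a rotation vector (axis times angle).
In Python, from station import ctrl, snapshot gives the robot as it stands.
- The arm moves only by the tool play_rows, never from a script. Its argument "deltas" is one flat list of numbers, 5 for each row, row after row: the opening, from -1 (shut) to 1 (fully open), so that 0 is half open, then the shift along the world's x, y, z in m, then the turn about the world's z in rad. A call has 1 to 20 rows; each row shifts and turns the commanded pose from where the row before left it; what a row does not reach is not made up. A row lasts 1/12 s, in which the tool goes at most 41.7 mm and 7.16 degrees, less where a joint would pass 70% of its speed; a pose out of reach is approached as far as the arm can. A call is refused whole if a number of a shift passes 0.0417 or a number of a turn 0.125, either way. A call with a gripper value outside its range is refused whole. The fingers move at their own pace and stop on an object; "squeeze" is the grip in N (left out, the last holds). Time passes only in rows, so rows that do not move let the fingers close. It gives the time, the measured TCP pose, the force and the opening at its end, in the units of the state.
- ctrl.get_state(): the state, without advancing time (a new reading comes with each control period).
- snapshot(name): name is "scene" or "side" or "wrist"; returns a dict with "frame" (480x640x3 uint8, red, green, blue), "mtx" (3x3 intrinsics, pixels), "k1" (the pictures are not rectified: a ray, as slopes to the right and down, at radius r is drawn at 1 + k1 r^2 times it, then the intrinsics apply), "eye" and "rotation" of the camera in the world. Camera axes: x right, y down, z forward; pixel columns grow to the right and rows downward; lengths in mm; the calibration is good to about 2 mm. A picture is of the moment at which its call begins. There is no depth.
- ctrl.job_done(): hands the job in, once; it reports no verdict.
The state is a dict: "time": time; "joint_positions": joint angles; "qvel": joint speeds; "effort": joint torques, N m; "tcp_pos": TCP position; "tcp_rot": TCP orientation; "ft_force": force on the tool from outside, world axes, zero at the start; "torque": the same for the moment, N m; "width": finger opening in mm.
Only numpy, scipy, OpenCV 4.12 (cv2) and the standard library are available. Lean on these libraries where they do the work, as an engineer would, in place of code of your own. Each camera call takes 0.05 s, during which the arm holds its last target.

## Task

The L-shaped plywood cottle boards for boxing in the next plaster mould stand in a row on the ware board, and the set only closes round a model if all four are of the same hand. Turn upside down any board whose L is the mirror image of the majority, and stand it back on the spot where it stood (within about 2 cm), panel parallel to the others, its cleat at the same end and pointing to the same side as theirs. Leave the boards that already match, and everything else, where they are, and do not drop or knock over a board.

Things in the scene. Friction and masses are not known exactly. Their poses are not given: they have to be found in the camera images.
- ware_board: wooden ware board, a plank 200 (x) x 540 (y) x 22 mm, fixed on the bench. Origin at the centre of its underside, x across it away from the robot, y along it, z up. The four cottle boards stand in a row on it, about 95 mm apart along y, panels along x. On most of them the cleat is at the far (+x) end and points to +y.
- cottle_a: L-shaped plywood cottle board, about 0.1 kg: panel 130 long x 15 thick x 60 mm high, standing on its long edge; cleat 15 mm thick, 40 mm long, 60 mm high, square to one face at one end, so an L 130 x 55 mm over all from above. Origin: centre of the panel, 30 mm over the plank. Own x: along the panel to the cleat end; y: to the cleat's side; z: up if it stands like the majority, down if upside down.
- cottle_b: The same as cottle_a in shape, size and axes. These boards stand equally well on either long edge (turning one upside down changes its hand), and on end on the cleat's outer face (55 x 60 mm) with the panel upright.
- cottle_c: The same as cottle_a in shape, size and axes.
- cottle_d: The same as cottle_a in shape, size and axes.
- a_cleat (a point): centre of the cleat of cottle_a: 57.5 mm along x and 27.5 mm along y from the board's origin, mid height.
- b_cleat (a point): centre of the cleat of cottle_b: 57.5 mm along x and 27.5 mm along y from the board's origin, mid height.
- c_cleat (a point): centre of the cleat of cottle_c: 57.5 mm along x and 27.5 mm along y from the board's origin, mid height.
- d_cleat (a point): centre of the cleat of cottle_d: 57.5 mm along x and 27.5 mm along y from the board's origin, mid height.
- plaster_model: bystander, not needed: turned plaster vase form, 135 mm high, 100 mm wide; origin at the centre of its underside.
- cup_0: bystander, not needed: unglazed clay cup, 76 mm wide, 85 mm high; origin at the centre of its underside.
- cup_1: bystander, not needed: unglazed clay cup, 76 mm wide, 85 mm high; origin at the centre of its underside.
- soap_jar: bystander, not needed: jar 72 mm wide, 95 mm high; origin at the centre of its underside.
- soap_brush: bystander, not needed: brush 190 mm long lying on the bench; origin at its middle.
- g_clamp: bystander, not needed: small steel G-clamp lying flat, about 75 x 155 mm, 18 mm high; origin at the centre of its underside (of the straight back of its frame).
- steel_scraper: bystander, not needed: flat steel scraper 85 x 45 x 4 mm, lying on the -y end of the ware board; origin at the centre of its underside.
- rule: bystander, not needed: flat steel rule 28 x 300 x 4 mm, lying on the bench on the robot's side of the ware board; origin at the centre of its underside.
- throwing_rib: bystander, not needed: flat wooden rib 50 x 100 x 8 mm; origin at the centre of its underside.

How it is judged:
By the outcome, as a careful person would: the job done as asked, in the order asked, and still so for the second after the job is handed in, with the robot touching nothing.
It also fails if it takes over 51 s, if anything falls off the work surface, if the arm or the gripper's body presses on something with over 40 N, if the wrist force passes 120 N, or if a joint passes its speed limit or range.

## Working session

There is one attempt and no reset: what is moved stays moved. The work goes in short steps, Python scripts to look and compute and a tool call to move; the robot and the scene stay as the last step left them, time stands still between calls to the robot, and variables do not carry over. Pictures are saved under pics/ and viewed, and the job is handed in when it is done.

Besides the shell and the picture viewer there is one more tool, called by a JSON object that holds its "fn" and its "kwargs". play_rows: Moves the arm, as the interface text tells. Its arguments: {"type":"object","properties":{"deltas":{"type":"array","items":{"type":"number"}},"squeeze":{"type":"number"}},"required":["deltas"]}

```bash
ls; mkdir -p pics
cat > h.py <<'E'
import numpy as np,cv2,pickle
from station import ctrl,snapshot
def snap(n,f):
    s=snapshot(n); cv2.imwrite('pics/'+f+'.png',s['frame'][:,:,::-1]); pickle.dump(s,open('pics/'+f+'.pkl','wb')); return s
def load(f): return pickle.load(open('pics/'+f+'.pkl','rb'))
def crop(f,x0,y0,x1,y1,out,k=4):
    im=cv2.imread('pics/'+f+'.png')[y0:y1,x0:x1]; cv2.imwrite('pics/'+out+'.png',cv2.resize(im,None,fx=k,fy=k,interpolation=cv2.INTER_CUBIC))
def ray(s,u,v):
    K=s['mtx']; d=np.array([(u-K[0,2])/K[0,0],(v-K[1,2])/K[1,1]]); p=d.copy()
    for _ in range(20): p=d/(1+s['k1']*(p@p))
    return np.array(s['rotation'])@np.array([p[0],p[1],1])
def at(s,u,v,z):
    r=ray(s,u,v); e=np.array(s['eye']); return e+r*(z-e[2])/r[2]
def proj(s,P):
    c=np.array(s['rotation']).T@(np.array(P,float)-s['eye']); p=c[:2]/c[2]; p=p*(1+s['k1']*(p@p)); K=s['mtx']
    return np.array([K[0,0]*p[0]+K[0,2],K[1,1]*p[1]+K[1,2]])
E
python3 - <<'E'
from h import *
for n in ['scene','side','wrist']:
    s=snap(n,n+'0'); print(n,s['eye'],s['rotation'],s['mtx'],s['k1'])
print(ctrl.get_state(), ctrl.hold_point_z)
E
```

```text
pics
scene [1208.49052841 -818.69690683  752.55724075] [-2.05347232 -0.66434227  0.38567685] [[552.99962485   0.         316.65005661]
 [  0.         552.99962485 244.37277747]
 [  0.           0.           1.        ]] -0.14029308130060028
side [ 257.51947148 1035.37727324 1222.97718065] [-0.45225348  2.80354071 -1.08647795] [[608.83502513   0.         322.18626598]
 [  0.         608.83502513 242.86842549]
 [  0.           0.           1.        ]] -0.04037232097775449
wrist [ 345.85690064 -555.25352676  372.71419311] [ 2.40898534 -1.5416262  -0.25181387] [[382.28005519   0.         319.11073191]
 [  0.         382.28005519 238.34792077]
 [  0.           0.           1.        ]] 0.026475887254523815
{'time': 0.15, 'joint_positions': array([ 1.07181508,  0.53700361, -0.00443208,  1.53865564,  0.00260176,
        1.06728637, -0.07117801]), 'qvel': array([ 6.30201679e-04, -1.01068905e-03,  9.95182385e-04, -1.71310070e-03,
        1.44168228e-03, -4.61777541e-05, -8.54765459e-04]), 'effort': array([ 8.62358902e-04, -5.83788979e+01,  1.04920473e+00, -2.59351838e+01,
        1.24289576e-02,  6.51251481e-03, -1.09698789e-05]), 'tcp_pos': array([ 272.39063875, -589.63263185,  230.60327607]), 'tcp_rot': array([-2.64613108e+00,  1.69221877e+00,  1.86645020e-03]), 'ft_force': array([-0.31744555, -0.1399635 , -0.24168371]), 'torque': array([-0.03177949,  0.00993018,  0.02269627]), 'width': 85.34097215498761} 18.700000000000003
```

```bash
sed -i "s/np.array(s\['rotation'\])/cv2.Rodrigues(np.array(s['rotation'],float))[0]/" h.py; grep Rodr h.py
```

```text
return cv2.Rodrigues(np.array(s['rotation'],float))[0]@np.array([p[0],p[1],1])
    c=cv2.Rodrigues(np.array(s['rotation'],float))[0].T@(np.array(P,float)-s['eye']); p=c[:2]/c[2]; p=p*(1+s['k1']*(p@p)); K=s['mtx']
```

View pics/scene0.png

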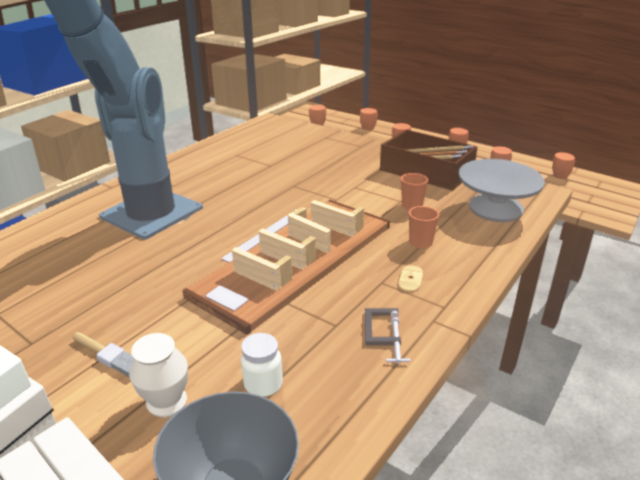

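View pics/side0.png

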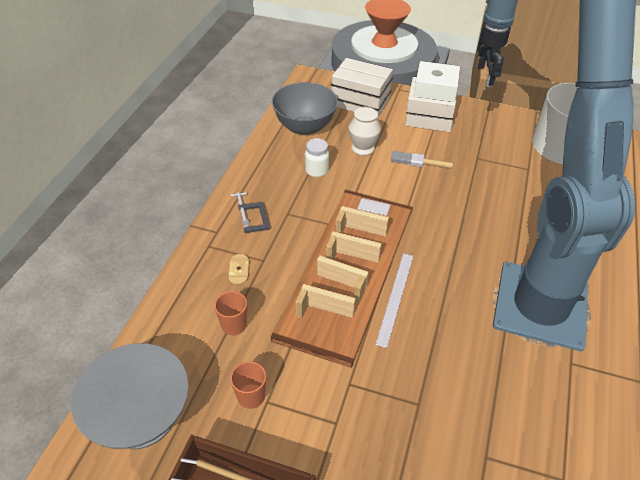

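View pics/wrist0.png

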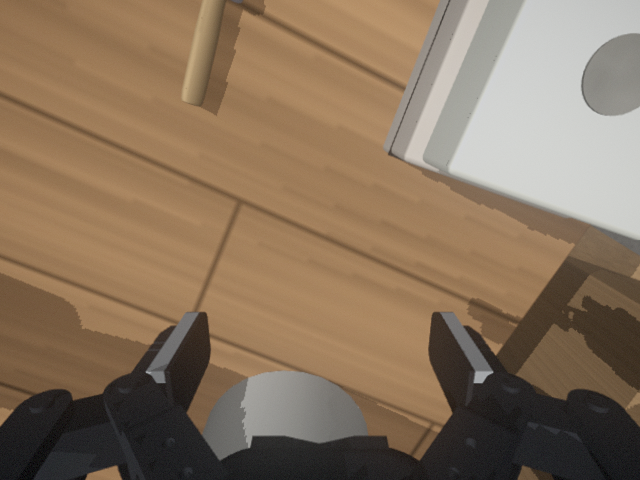

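Run:
```python
from h import *
crop('side0',265,185,420,365,'c1',5); im=cv2.imread('pics/c1.png'); print(im.shape); cv2.imwrite('pics/c1.png',cv2.resize(im,None,fx=.65,fy=.65))
crop('scene0',185,190,395,325,'c2',3.8)
```

```text
(900, 775, 3)
```

View pics/c1.png

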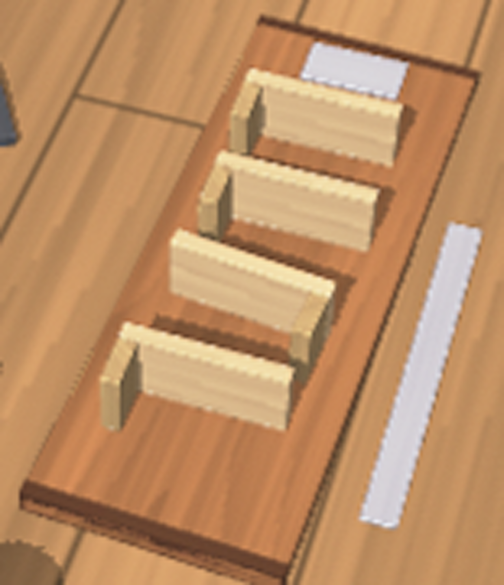

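View pics/c2.png

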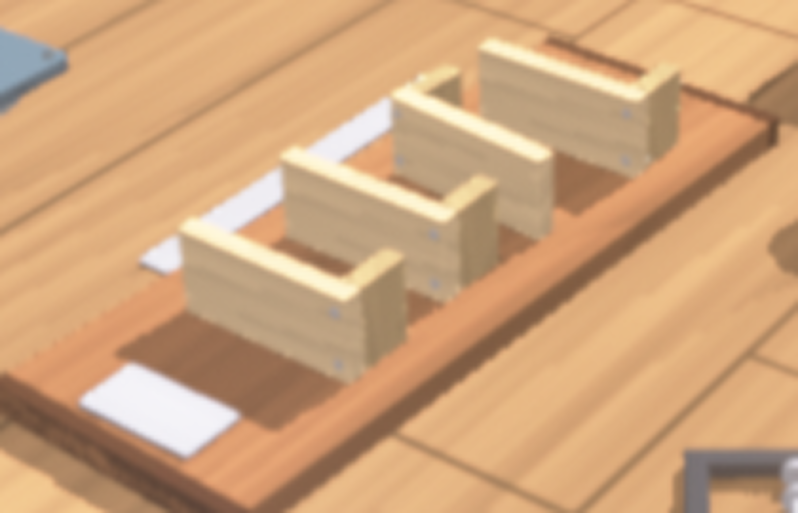

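Run:
```python
from h import *
crop('side0',290,225,390,300,'c3',8)
crop('scene0',275,200,345,255,'c4',10)
crop('scene0',275,200,345,255,'c4',10)
s=load('side0')
def c1(x,y): return at(s,265+x/3.25,185+y/3.25,22)[:2].round(1)
for p in [(262,20),(478,75),(285,570),(22,490)]: print(c1(*p))
```

```text
[ 578.9 -220.5]
[ 381.3 -214.2]
[403.1 314. ]
[601.3 310.4]
```

View pics/c3.png

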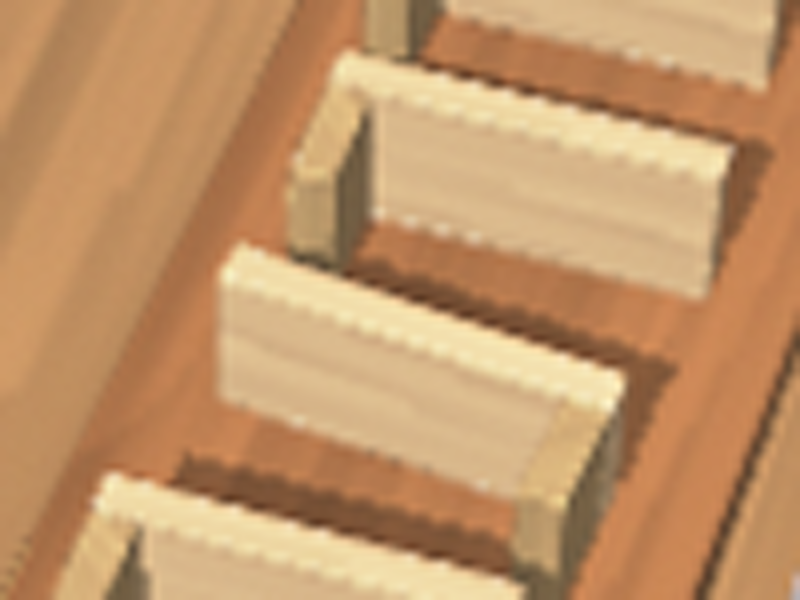

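View pics/c4.png

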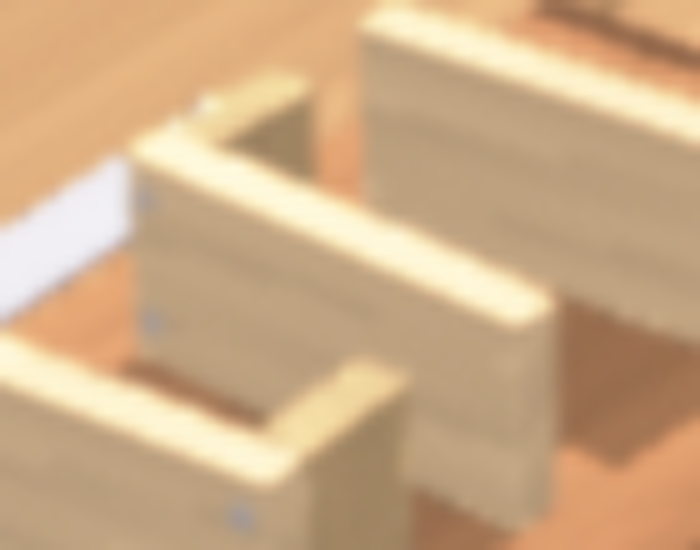

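Run:
```python
from h import *
s=load('side0')
f=lambda x,y:at(s,290+x/8,225+y/8,82)[:2].round(1)
for n,p in dict(c_far_my=(240,245),c_far_py=(220,270),c_near_my=(625,375),cl1=(515,495),cl2=(560,507),b_far_my=(343,52),b_near_my=(735,148),b_near_py=(722,180),b_cl1=(290,178),b_cl2=(335,178)).items(): print(n,f(*p))
g=lambda x,y:at(s,265+x/3.25,185+y/3.25,82)[:2].round(1)
for n,p in dict(d_far=(125,323),d_near_my=(297,367),d_near_py=(290,378),a_far=(248,70),a_near=(404,103)).items(): print(n,g(*p))
s=load('scene0')
f=lambda x,y:at(s,275+x/10,200+y/10,82)[:2].round(1)
for n,p in dict(c_near_my=(132,155),c_far_my=(518,327),c_far_py=(553,300),d_near=(362,20)).items(): print('S',n,f(*p))
```

```text
c_far_my [556.3  87.8]
c_far_py [558.9  99.5]
c_near_my [429.1 100. ]
cl1 [448.  155.2]
cl2 [434.1 155.3]
b_far_my [550.5  -1.1]
b_near_my [420.4  -1.2]
b_near_py [420.9  13.4]
b_cl1 [550.1  56.2]
b_cl2 [536.7  51.7]
d_far [565.2 186.7]
d_near_my [434.5 185.3]
d_near_py [436.6 196.4]
a_far [556.6 -96.1]
a_near [ 425.3 -100.4]
S c_near_my [433.6 100.2]
S c_far_my [560.2  87.6]
S c_far_py [559.8 102.4]
S d_near [437.7 190.1]
```

{"fn": "play_rows", "kwargs": {"deltas": [-0.3,0.014,0.0343,0,-0.0265,-0.3,0.014,0.0343,0,-0.0265,-0.3,0.014,0.0343,0,-0.0265,-0.3,0.014,0.0343,0,-0.0265,-0.3,0.014,0.0343,0,-0.0265,-0.3,0.014,0.0343,0,-0.0265,-0.3,0.014,0.0343,0,-0.0265,-0.3,0.014,0.0343,0,-0.0265,-0.3,0.014,0.0343,0,-0.0265,-0.3,0.014,0.0343,0,-0.0265,-0.3,0.014,0.0343,0,-0.0265,-0.3,0.014,0.0343,0,-0.0265,-0.3,0.014,0.0343,0,-0.0265,-0.3,0.014,0.0343,0,-0.0265,-0.3,0.014,0.0343,0,-0.0265,-0.3,0.014,0.0343,0,-0.0265,-0.3,0.014,0.0343,0,-0.0265,-0.3,0.014,0.0343,0,-0.0265,-0.3,0.014,0.0343,0,-0.0265,-0.3,0.014,0.0343,0,-0.0265], "squeeze": 20}}

```text
time: 1.82
tcp_pos: [552.8, 97.6, 231.1]
tcp_rot: [2.109, -2.328, -0.0]
ft_force: [1.2, 0.1, 0.3]
width: 29.5
```

{"fn": "play_rows", "kwargs": {"deltas": [-0.3,0,0,-0.03,0,-0.3,0,0,-0.03,0,-0.3,0,0,-0.03,0,-0.3,0,0,0,0,-0.3,0,0,0,0]}}

```text
time: 2.23
tcp_pos: [551.4, 95.6, 140.3]
tcp_rot: [2.109, -2.324, -0.003]
ft_force: [-0.4, -0.5, 0.7]
width: 29.7
```

```bash
cat > st.py <<'E'
from h import *
def st():
    d=ctrl.get_state(); R=cv2.Rodrigues(d['tcp_rot'])[0]
    print('t',round(d['time'],2),'tcp',d['tcp_pos'].round(1),'yawx',np.degrees(np.arctan2(R[1,0],R[0,0])).round(1),'w',round(d['width'],1),'F',d['ft_force'].round(1),'M',d['torque'].round(2))
E
python3 - <<'E'
from st import *
snap('wrist','w1'); st()
E
```

```text
t 2.28 tcp [552.9  95.9 142. ] yawx -95.6 w 29.4 F [0.5 0.7 1. ] M [ 0.06 -0.02  0.06]
```

View pics/w1.png

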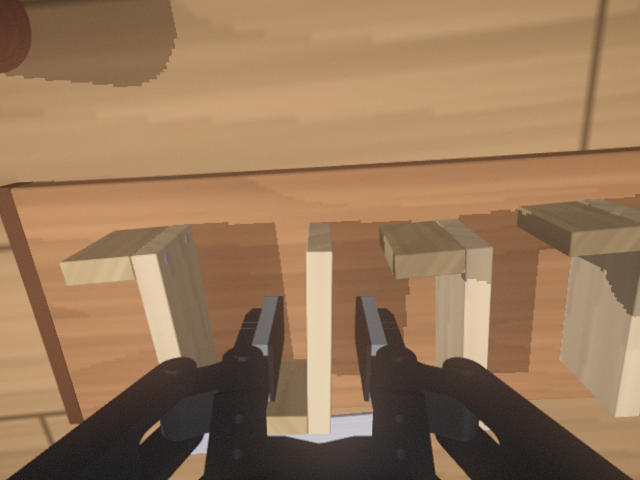

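Run:
```python
from st import *
s=load('w1')
for p in [(307,251),(331,251),(307,434),(330,434)]: print(at(s,*p,82).round(1))
for p in [(307,223),(330,223)]: print(at(s,*p,22).round(1))
print(s['eye'])
```

```text
[558.4 102.   82. ]
[557.1  88.6  82. ]
[429.7 115.9  82. ]
[428.2 100.7  82. ]
[557.3 103.8  22. ]
[555.7  87.6  22. ]
[632.41559312  88.24103394 282.30207665]
```

{"fn": "play_rows", "kwargs": {"deltas": [-0.3,-0.001,0,-0.025,0,-0.3,-0.001,0,-0.025,0,-0.3,0,0,-0.023,0,-0.3,0,0,0,0,-0.7,0,0,0,0,-0.7,0,0,0,0,-0.7,0,0,0,0,-0.7,0,0,0,0], "squeeze": 20}}

```text
time: 2.95
tcp_pos: [552.2, 96.2, 70.2]
tcp_rot: [-2.109, 2.325, -0.003]
ft_force: [2.0, -0.3, 5.9]
width: 14.5
```

Run:
```python
from st import *
snap('side','s2'); st(); crop('s2',265,185,420,365,'c5',3.3)
```

```text
t 3.0 tcp [552.2  96.2  70.2] yawx -95.6 w 13.8 F [ 0.3 -1.2  6.4] M [-0.04  0.08 -0.07]
```

View pics/c5.png

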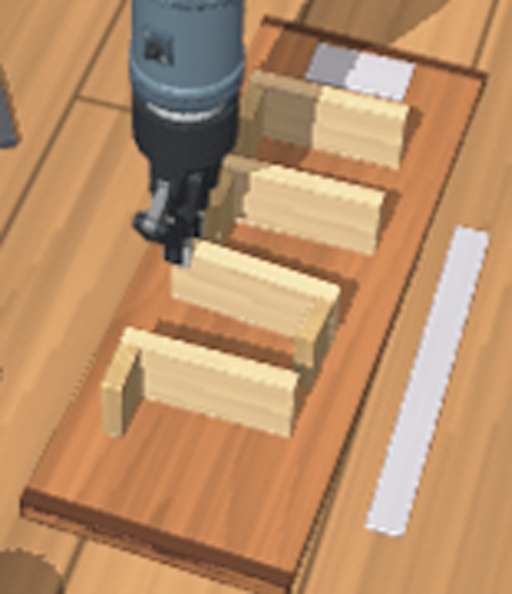

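{"fn": "play_rows", "kwargs": {"deltas": [-0.7,0,0,0.01,0,-0.7,0,0,0.01,0,-0.7,0,0,0.02,0,-0.7,0,0,0.02,0,-0.7,0,0,0.02,0,-0.7,0,0,0.02,0]}}

```text
time: 3.5
tcp_pos: [550.5, 96.0, 170.3]
tcp_rot: [-2.111, 2.326, -0.0]
ft_force: [-0.3, 0.4, -1.5]
width: 14.2
```

Run:
```python
from st import *
snap('side','s3'); st(); crop('s3',265,165,420,345,'c6',3.3)
```

```text
t 3.55 tcp [552.9  96.5 174.2] yawx -95.6 w 14.6 F [ 1.6 -0.2  1.3] M [-0.09 -0.34 -0.03]
```

View pics/c6.png

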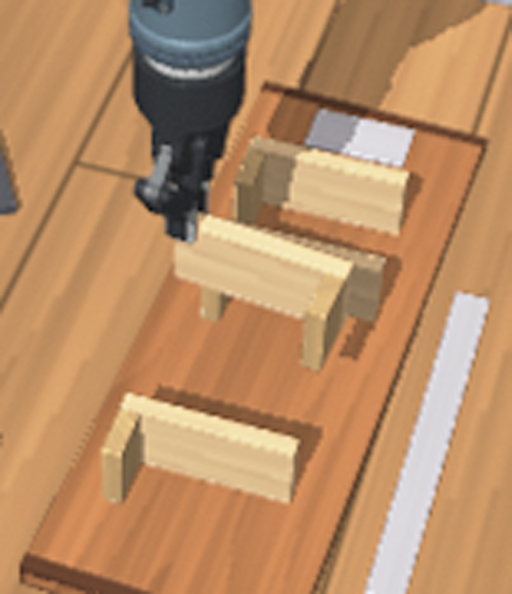

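{"fn": "play_rows", "kwargs": {"deltas": [-0.66,0,0,0,0,-0.66,0,0,0,0,-0.66,0,0,0,0]}}

```text
time: 3.8
tcp_pos: [549.8, 95.7, 167.6]
tcp_rot: [2.11, -2.326, -0.001]
ft_force: [-1.1, -0.5, -1.7]
width: 14.4
```

Run:
```python
from st import *
snap('side','s4'); st(); crop('s4',265,165,420,345,'c7',3.3)
```

```text
t 3.85 tcp [549.7  95.7 167.4] yawx -95.6 w 14.1 F [ 0.5 -0.  -1.7] M [-0.02 -0.04 -0.  ]
```

View pics/c7.png

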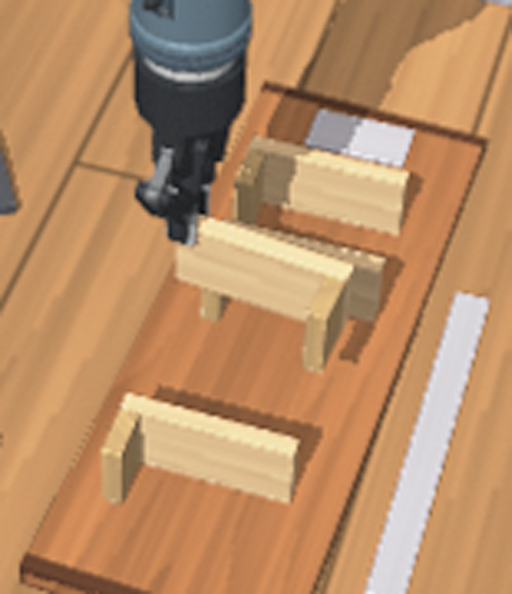

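{"fn": "play_rows", "kwargs": {"deltas": [-0.66,0,0,-0.03,0,-0.66,0,0,-0.03,0,-0.66,0,0,-0.025,0,-0.66,0,0,0,0,-0.655,0,0,0,0,-0.65,0,0,0,0,-0.645,0,0,0,0,-0.645,0,0,0,0]}}

```text
time: 4.52
tcp_pos: [551.9, 96.2, 85.0]
tcp_rot: [-2.109, 2.325, -0.002]
ft_force: [0.7, 0.2, 0.2]
width: 14.9
```

Run:
```python
from st import *
snap('side','s5'); st(); crop('s5',265,165,420,345,'c8',3.3)
```

```text
t 4.57 tcp [551.7  96.2  84.8] yawx -95.6 w 15.3 F [ 0.3 -0.4  0.2] M [-0.03  0.01  0.03]
```

View pics/c8.png

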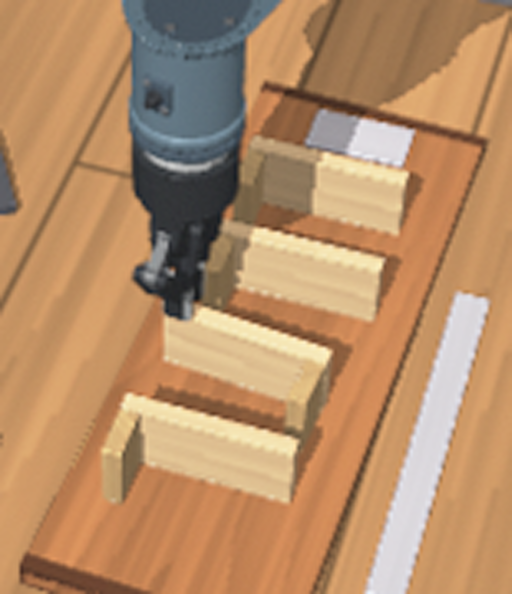

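{"fn": "play_rows", "kwargs": {"deltas": [-0.64,0,0,-0.008,0,-0.64,0,0,-0.007,0,-0.7,0,0,0,0,-0.7,0,0,0,0,-0.7,0,0,0.005,0,-0.66,0,0,0.005,0,-0.656,0,0,0,0,-0.654,0,0,0,0,-0.654,0,0,0,0]}}

```text
time: 5.32
tcp_pos: [550.6, 95.9, 78.4]
tcp_rot: [-2.111, 2.327, -0.0]
ft_force: [0.3, -0.2, -1.2]
width: 14.2
```

```bash
cat > look.py <<'E'
import sys
from st import *
n=sys.argv[1]; snap('side','s'+n); st(); crop('s'+n,275,165,385,345,'a',3.3)
snap('scene','x'+n); crop('x'+n,225,125,355,305,'b',3.3)
cv2.imwrite('pics/v'+n+'.png',np.hstack([cv2.imread('pics/a.png'),cv2.imread('pics/b.png')]))
E
python3 look.py 6
```

```text
t 5.37 tcp [550.5  95.9  78.3] yawx -95.6 w 14.9 F [ 0.4 -0.1 -0.6] M [ 0.04 -0.1   0.01]
```

View pics/v6.png

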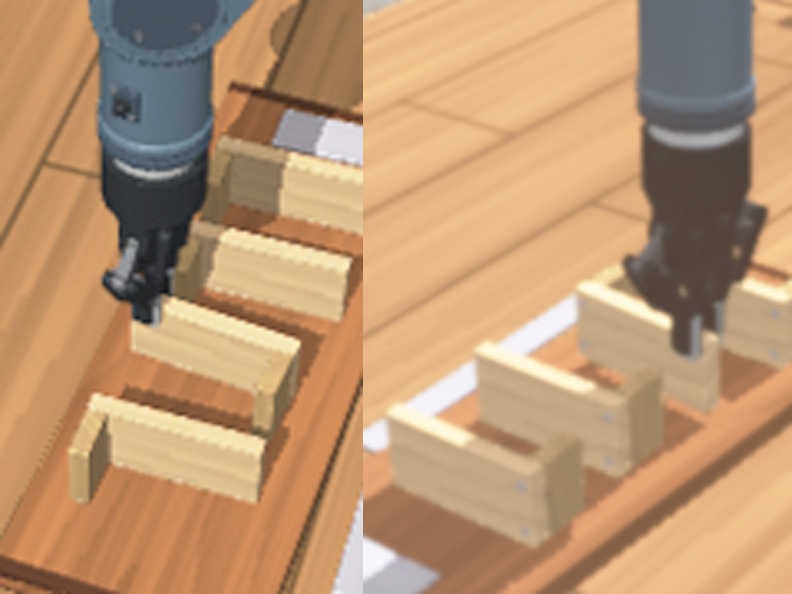

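{"fn": "play_rows", "kwargs": {"deltas": [-0.654,0,0,0.01,0,-0.654,0,0,0.01,0,-0.654,0,0,0.01,0,-0.654,0,0,0,0]}}

```text
time: 5.75
tcp_pos: [552.4, 96.4, 111.1]
tcp_rot: [-2.108, 2.324, -0.003]
ft_force: [0.9, -0.1, -0.8]
width: 14.9
```

```bash
python3 look.py 7
```

```text
t 5.8 tcp [551.9  96.2 110.1] yawx -95.6 w 15.0 F [ 0.1 -0.3 -1. ] M [ 0.05 -0.07  0.03]
```

View pics/v7.png

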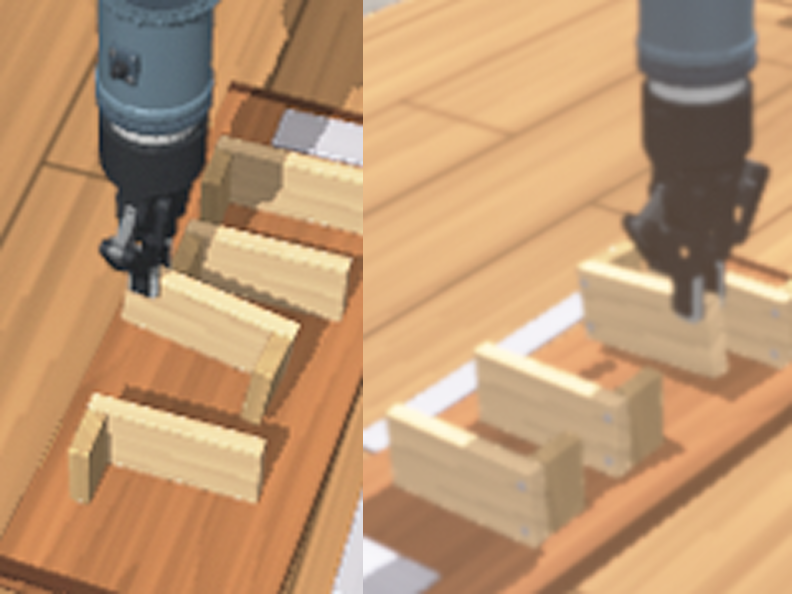

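{"fn": "play_rows", "kwargs": {"deltas": [-0.654,0,0,0.01,0,-0.654,0,0,0.01,0,-0.654,0,0,0.01,0,-0.654,0,0,0.01,0,-0.654,0,0,0,0,-0.654,0,0,0,0]}}

```text
time: 6.35
tcp_pos: [551.2, 96.1, 149.2]
tcp_rot: [-2.11, 2.326, -0.001]
ft_force: [-0.1, 0.2, -1.7]
width: 14.8
```

```bash
python3 look.py 8
```

```text
t 6.4 tcp [550.7  95.9 148.5] yawx -95.6 w 14.5 F [-0.5 -0.5 -2.1] M [ 0.02 -0.1  -0.01]
```

View pics/v8.png

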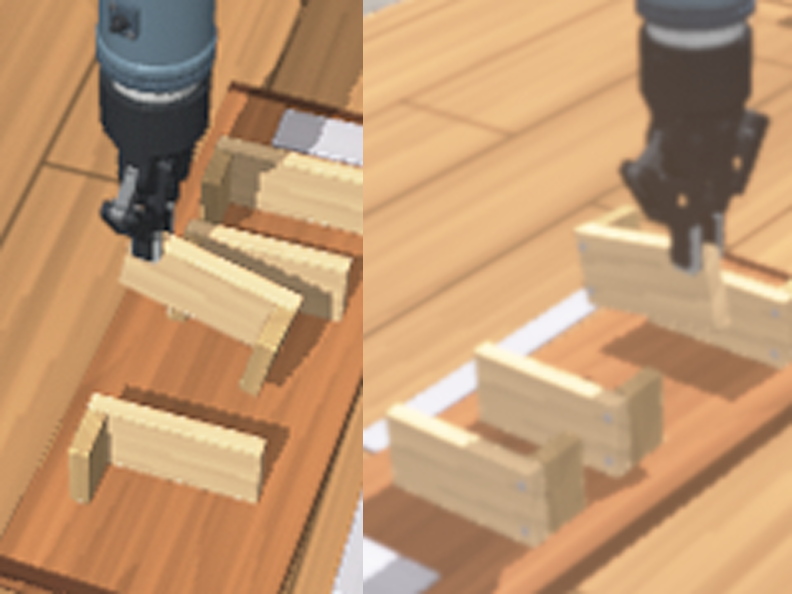

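{"fn": "play_rows", "kwargs": {"deltas": [-0.654,0,0,-0.015,0,-0.654,0,0,-0.015,0,-0.654,0,0,0,0,-0.653,0,0,0,0,-0.652,0,0,0,0,-0.652,0,0,0,0,-0.652,0,0,0,0]}}

```text
time: 7.03
tcp_pos: [551.2, 96.1, 119.0]
tcp_rot: [-2.11, 2.326, -0.001]
ft_force: [0.5, 0.2, -1.4]
width: 14.7
```

```bash
python3 look.py 9
```

```text
t 7.08 tcp [551.2  96.  119. ] yawx -95.6 w 14.8 F [-0.4 -0.6 -0.4] M [-0.   -0.16  0.04]
```

View pics/v9.png

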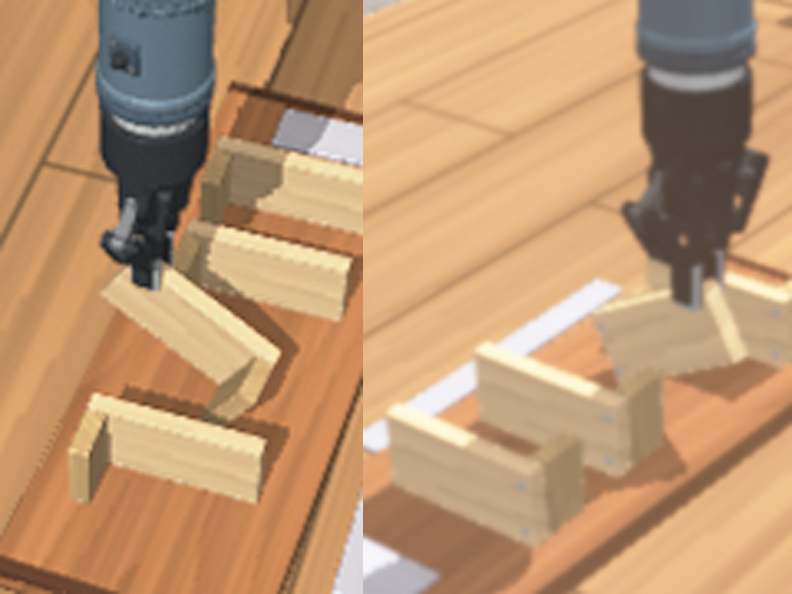

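{"fn": "play_rows", "kwargs": {"deltas": [-0.652,0,0,0.008,0,-0.652,0,0,0.008,0,-0.652,0,0,0.008,0,-0.652,0,0,0.008,0,-0.652,0,0,0,0]}}

```text
time: 7.55
tcp_pos: [552.0, 96.2, 152.6]
tcp_rot: [-2.109, 2.325, -0.003]
ft_force: [-0.1, -0.5, -0.1]
width: 14.7
```

```bash
python3 look.py 10
```

```text
t 7.6 tcp [551.5  96.1 151.7] yawx -95.6 w 14.8 F [ 0.1 -0.3 -0.8] M [ 0.04 -0.08  0.  ]
```

View pics/v10.png

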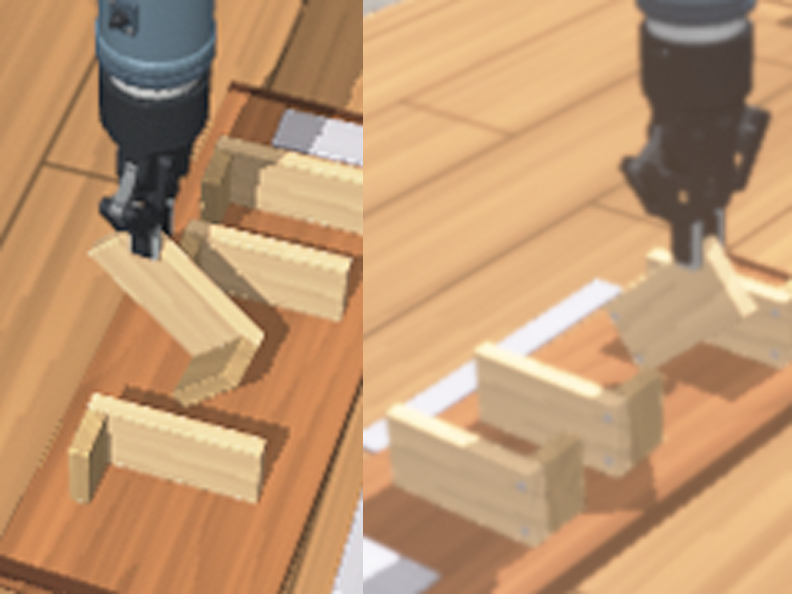

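{"fn": "play_rows", "kwargs": {"deltas": [-0.652,0,0,0.008,0,-0.652,0,0,0.008,0,-0.652,0,0,0.004,0,-0.652,0,0,0,0,-0.652,0,0,0,0,-0.652,0,0,0,0,-0.652,0,0,0,0,-0.652,0,0,0,0]}}

```text
time: 8.32
tcp_pos: [550.4, 95.9, 170.0]
tcp_rot: [2.111, -2.326, -0.001]
ft_force: [-0.0, -0.1, -0.9]
width: 15.0
```

```bash
python3 look.py 11
```

```text
t 8.37 tcp [550.4  95.9 170. ] yawx -95.6 w 14.9 F [-0.5  0.4 -1.6] M [-0.03 -0.05  0.04]
```

View pics/v11.png

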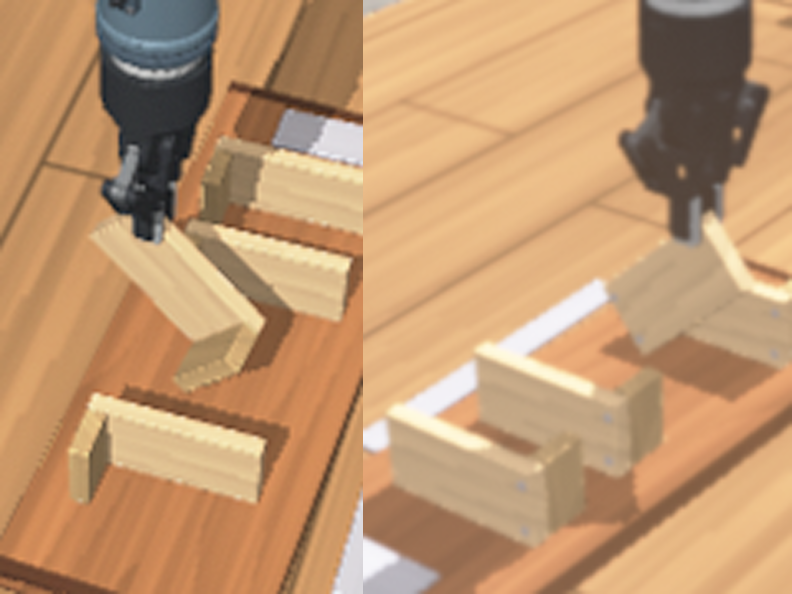

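{"fn": "play_rows", "kwargs": {"deltas": [-0.6515,0,0,0,0,-0.651,0,0,0,0,-0.651,0,0,0,0,-0.651,0,0,0,0]}}

```text
time: 8.75
tcp_pos: [550.6, 96.0, 170.3]
tcp_rot: [-2.111, 2.327, 0.0]
ft_force: [-0.4, -0.7, -2.1]
width: 14.8
```

```bash
python3 look.py 12
```

```text
t 8.8 tcp [550.6  95.9 170.3] yawx -95.6 w 15.1 F [-0.2  0.5 -0.7] M [-0.06 -0.05 -0.02]
```

View pics/v12.png

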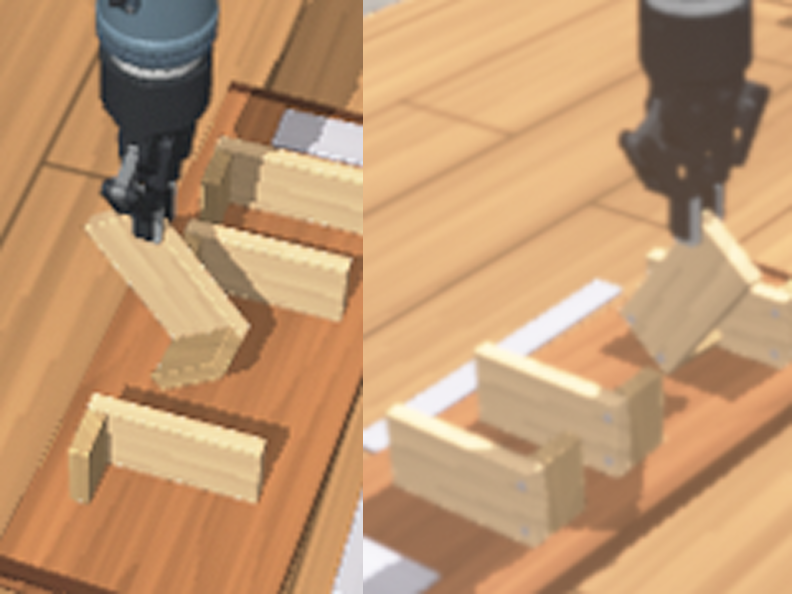

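{"fn": "play_rows", "kwargs": {"deltas": [-0.6505,0,0,-0.008,0,-0.6505,0,0,0.004,0,-0.6505,0,0,-0.008,0,-0.6505,0,0,0,0]}}

```text
time: 9.18
tcp_pos: [550.0, 95.8, 157.1]
tcp_rot: [2.11, -2.326, -0.001]
ft_force: [-0.1, -0.5, -1.7]
width: 15.2
```

```bash
python3 look.py 13
```

```text
t 9.23 tcp [550.   95.8 157.4] yawx -95.6 w 15.3 F [ 1.   0.7 -2. ] M [ 0.03  0.04 -0.02]
```

View pics/v13.png

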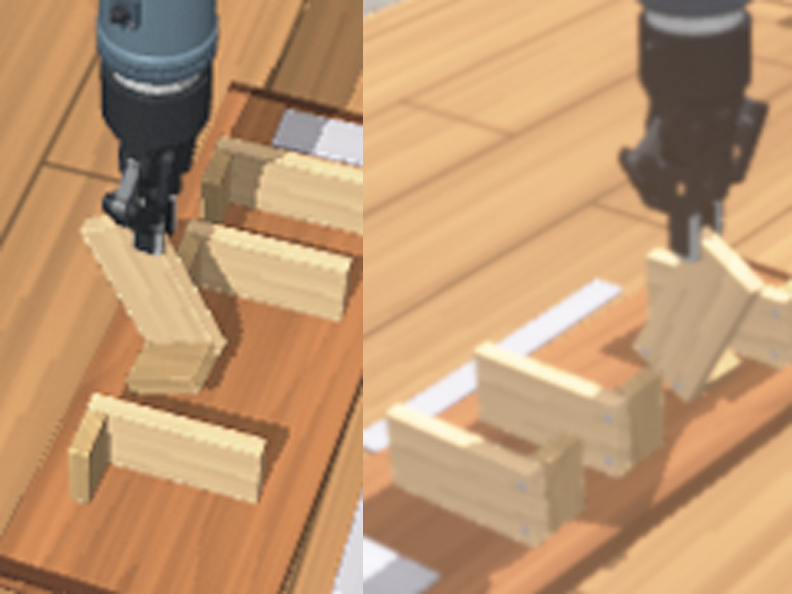

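{"fn": "play_rows", "kwargs": {"deltas": [-0.6515,-0.003,0.0015,0,0.024,-0.6515,-0.005,0.0015,0,0.024,-0.6515,-0.005,0.0015,0,0.024,-0.6515,-0.005,0.0015,0,0.024,-0.6515,0,0,-0.004,0,-0.6515,0,0,-0.004,0,-0.6515,0,0,-0.004,0,-0.6515,0,0,0,0]}}

```text
time: 9.95
tcp_pos: [532.2, 101.6, 145.3]
tcp_rot: [2.219, -2.222, -0.001]
ft_force: [-0.3, -0.3, -1.2]
width: 14.7
```

```bash
python3 look.py 14
```

```text
t 10.0 tcp [532.3 101.7 145.6] yawx -90.1 w 15.1 F [-0.5  0.4 -1.4] M [-0.02 -0.03 -0.03]
```

View pics/v14.png

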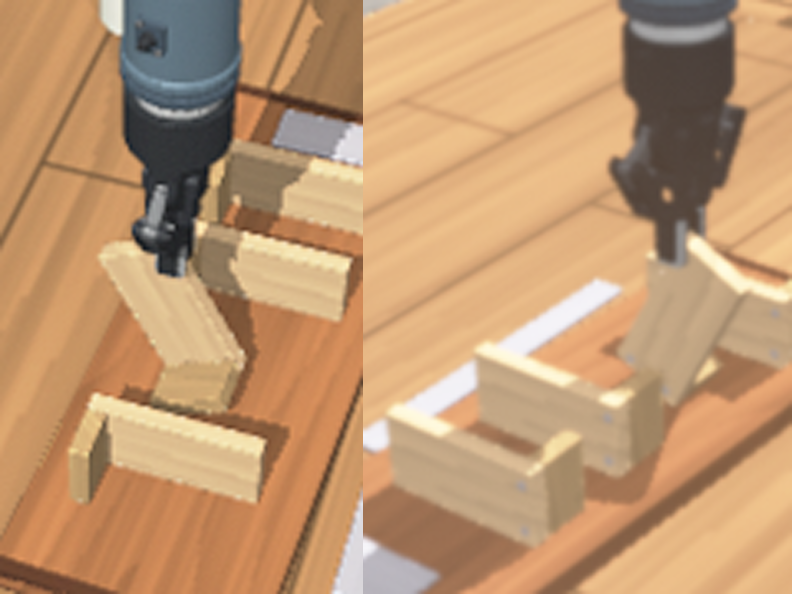

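{"fn": "play_rows", "kwargs": {"deltas": [-0.6515,0,0,-0.004,0,-0.6515,0,0,-0.004,0,-0.6515,-0.002,0,-0.003,0,-0.6515,-0.003,0,-0.002,0,-0.6515,-0.003,0,-0.002,0,-0.6515,0,0,0,0]}}

```text
time: 10.55
tcp_pos: [524.9, 101.9, 131.5]
tcp_rot: [-2.22, 2.222, -0.001]
ft_force: [-0.0, -0.4, 3.7]
width: 14.7
```

```bash
python3 look.py 15
```

```text
t 10.6 tcp [525.  101.9 131.5] yawx -90.1 w 15.2 F [ 0.1 -1.   3.9] M [-0.13  0.07 -0.05]
```

View pics/v15.png

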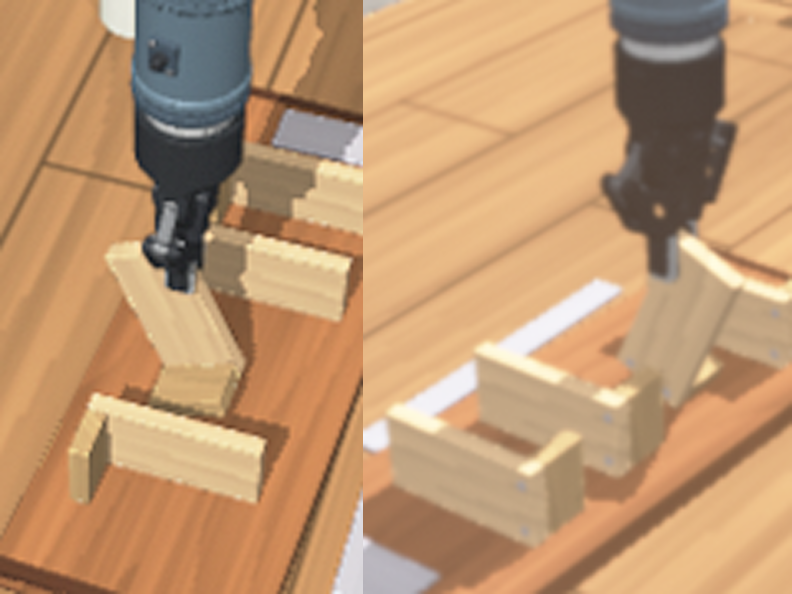

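Run:
```python
from st import *
s=load('x15'); f=lambda x,y:at(s,225+(x-363)/3.3,125+y/3.3,22).round(1)
print(f(680,405)); 
s=load('s15'); g=lambda x,y,z=22:at(s,275+x/3.3,165+y/3.3,z).round(1)
print(g(158,400),g(225,415))
crop('x15',300,180,350,260,'c9',9)
```

```text
[532.1 102.3  22. ]
[533.5 132.1  22. ] [481.1 129.6  22. ]
```

View pics/c9.png

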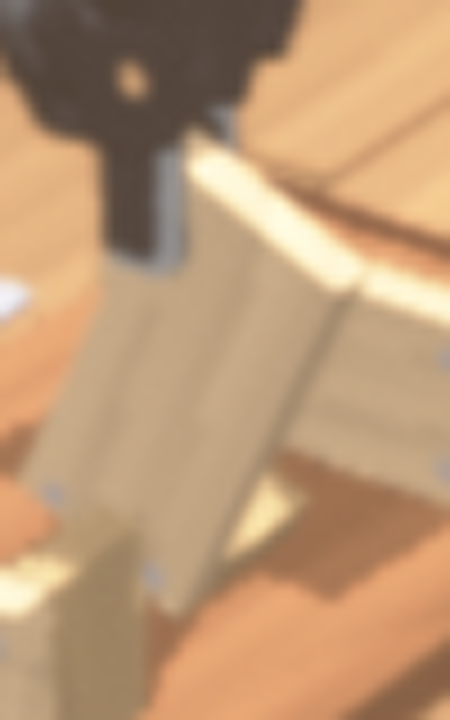

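{"fn": "play_rows", "kwargs": {"deltas": [-0.654,0,0,0.006,0,-0.654,0,0,0.006,0,-0.654,0.008,0,0,0,-0.654,0.01,0,0,0,-0.654,0.01,0,0,0,-0.654,0.01,0,0,0,-0.654,0.008,0,0,0,-0.654,0,0,-0.005,0,-0.652,0,0,-0.005,0,-0.652,0,0,-0.003,0,-0.652,0,0,0,0]}}

```text
time: 11.57
tcp_pos: [570.4, 101.9, 130.0]
tcp_rot: [2.22, -2.222, 0.0]
ft_force: [-0.0, -0.3, 0.8]
width: 14.6
```

```bash
python3 look.py 16
```

```text
t 11.62 tcp [570.3 101.9 130. ] yawx -90.1 w 15.1 F [ 0.6 -0.6  0.3] M [-0.07 -0.22 -0.05]
```

View pics/v16.png

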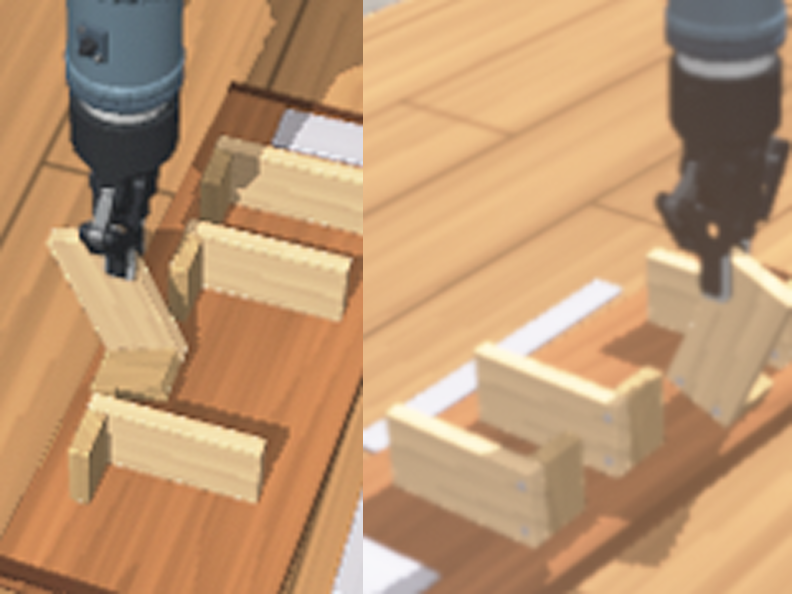

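{"fn": "play_rows", "kwargs": {"deltas": [-0.652,-0.006,0,-0.001,0,-0.652,-0.006,0,-0.001,0,-0.652,-0.006,0,-0.001,0,-0.652,-0.006,0,-0.001,0,-0.652,-0.006,0,-0.001,0,-0.652,-0.006,0,-0.002,0,-0.652,0,0,0,0]}}

```text
time: 12.25
tcp_pos: [532.6, 101.9, 122.8]
tcp_rot: [2.219, -2.221, -0.002]
ft_force: [-1.5, 0.2, 1.7]
width: 15.1
```

```bash
python3 look.py 17
```

```text
t 12.3 tcp [533.3 102.  123. ] yawx -90.0 w 15.4 F [ 0.3 -0.4 -1.1] M [-0.01 -0.02  0.02]
```

View pics/v17.png

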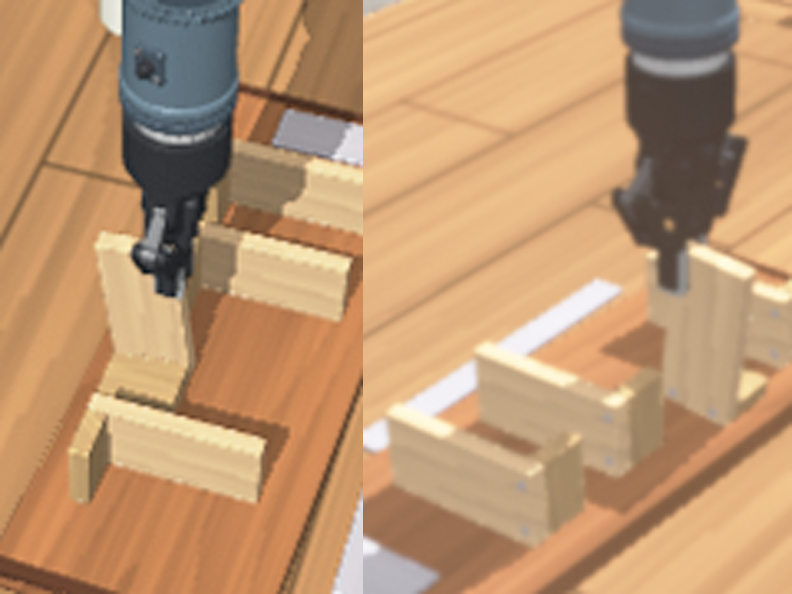

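Run:
```python
from st import *
s=load('x17'); f=lambda x,y,z=22:at(s,225+(x-363)/3.3,125+y/3.3,z).round(1)
print(f(668,393),f(735,421),f(693,243,152),f(748,275,152))
s=load('s17'); g=lambda x,y,z=22:at(s,275+x/3.3,165+y/3.3,z).round(1)
print(g(98,233,152),g(193,368,22), g(180,404),g(98,392))
```

```text
[514.9 110.7  22. ] [577.8 107.8  22. ] [534.6 116.8 152. ] [593.4  99.7 152. ]
[592.6  97.1 152. ] [517.6  93.8  22. ] [516.5 130.4  22. ] [579.1 139.3  22. ]
```

{"fn": "play_rows", "kwargs": {"deltas": [-0.652,-0.005,0,-0.001,0,-0.652,-0.005,0,-0.001,0,-0.652,-0.002,0,-0.001,0,-0.652,0,0,0,0]}}

```text
time: 12.68
tcp_pos: [521.8, 102.0, 120.2]
tcp_rot: [2.22, -2.222, -0.001]
ft_force: [-1.2, -0.1, 1.1]
width: 15.0
```

```bash
python3 look.py 18
```

```text
t 12.73 tcp [522.1 101.9 120.2] yawx -90.1 w 14.7 F [-0.   0.6 -0.3] M [-0.02  0.15  0.01]
```

View pics/v18.png

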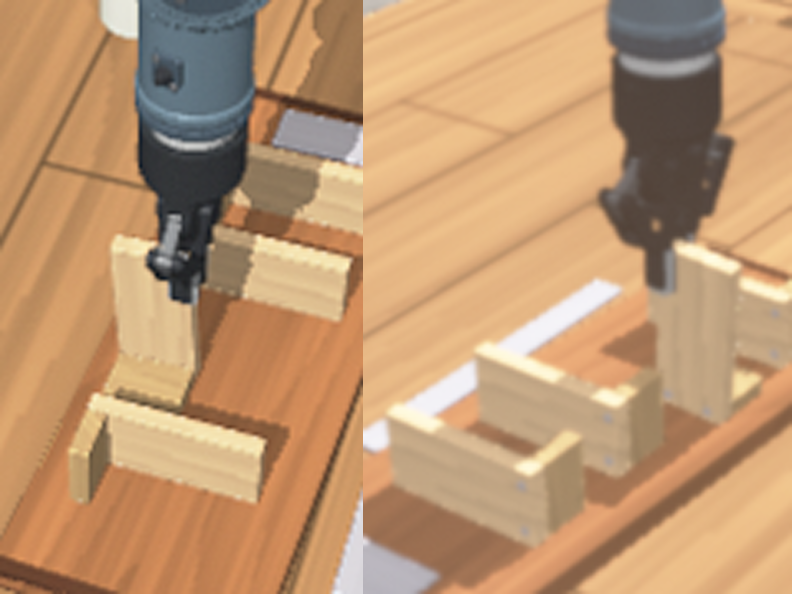

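{"fn": "play_rows", "kwargs": {"deltas": [-0.64,0,0,0,0,-0.62,0,0,0,0,-0.5,0,0,0,0,-0.5,0,0,0.007,0,-0.5,0,0,0.007,0,-0.5,0,0,0,0]}}

```text
time: 13.28
tcp_pos: [523.8, 102.3, 136.0]
tcp_rot: [-2.218, 2.221, -0.002]
ft_force: [-0.1, -0.1, 0.7]
width: 21.6
```

```bash
python3 look.py 19
python3 - <<'E'
from h import *
crop('x19',300,180,350,260,'c10',7);crop('s19',300,220,365,300,'c11',7)
cv2.imwrite('pics/c12.png',np.hstack([cv2.imread('pics/c10.png'),cv2.imread('pics/c11.png')]))
E
```

```text
t 13.33 tcp [523.5 102.2 135.5] yawx -90.1 w 21.1 F [ 0.2  0.1 -0. ] M [ 0.03 -0.02 -0.02]
```

View pics/c12.png

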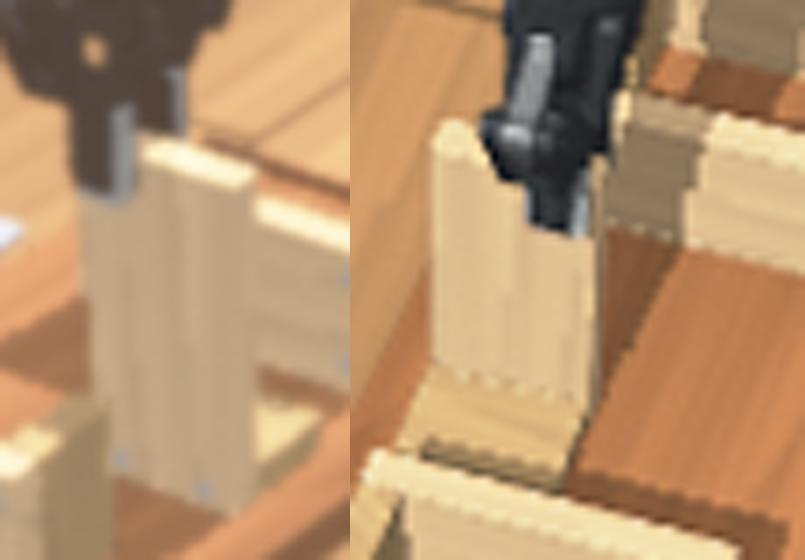

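Run:
```python
from h import *
s=load('x19'); f=lambda x,y,z:at(s,300+x/7,180+y/7,z).round(1)
print(f(236,513,22),f(237,186,152),f(255,175,152),f(148,152,152))
s=load('s19'); g=lambda x,y,z:at(s,300+(x-350)/7,220+y/7,z).round(1)
print(g(440,122,152),g(434,138,152),g(585,408,37),g(568,490,22),g(590,400,22))
```

```text
[571.7  99.7  22. ] [574.   96.5 152. ] [574.5 106.1 152. ] [536.3  99.1 152. ]
[572.2  96.5 152. ] [571.7 104.2 152. ] [512.4 110.9  37. ] [510.2 136.9  22. ] [515.1  95.1  22. ]
```

{"fn": "play_rows", "kwargs": {"deltas": [-0.5,0.009,0,0,0,-0.5,0.01,0,0,0,-0.5,0,0,0,0,-0.6,0,0,0,0,-0.653,0,0,0,0,-0.653,0,0,-0.002,0,-0.653,-0.005,0,0,0,-0.653,-0.006,0,0.001,0,-0.653,-0.006,0,0.001,0,-0.653,-0.006,0,0.001,0,-0.653,0,0,0,0]}}

```text
time: 14.3
tcp_pos: [516.3, 101.9, 134.9]
tcp_rot: [2.219, -2.22, -0.002]
ft_force: [-0.9, 0.6, -1.2]
width: 15.1
```

```bash
python3 look.py 20
```

```text
t 14.35 tcp [517.1 101.9 135. ] yawx -90.0 w 14.8 F [-0.5 -0.3 -1. ] M [-0.03  0.04 -0.04]
```

View pics/v20.png

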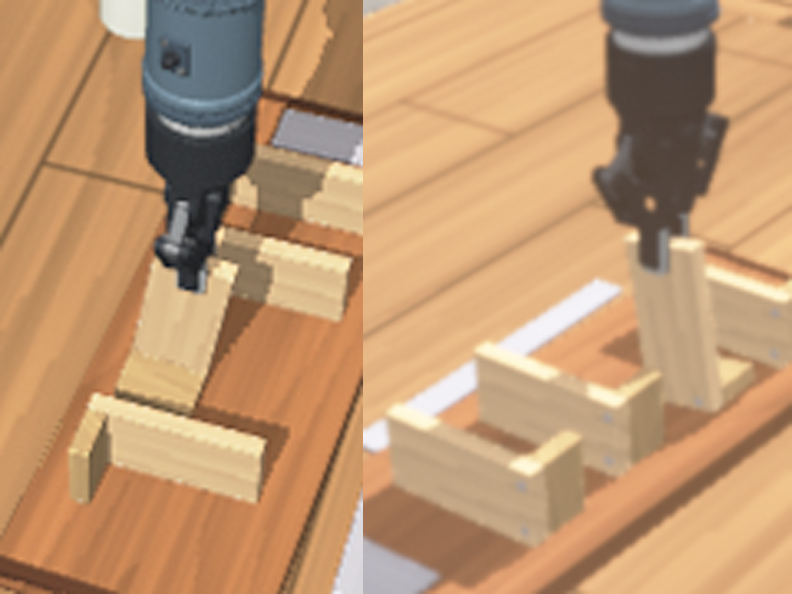

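{"fn": "play_rows", "kwargs": {"deltas": [-0.653,-0.007,0,0,0,-0.653,-0.007,0,0,0,-0.653,-0.007,0,-0.001,0,-0.653,-0.007,0,-0.0015,0,-0.653,-0.007,0,-0.002,0,-0.653,-0.007,0,-0.002,0,-0.653,0,0,0,0]}}

```text
time: 14.98
tcp_pos: [475.5, 101.9, 129.3]
tcp_rot: [2.22, -2.222, 0.001]
ft_force: [-1.3, -1.6, 5.9]
width: 14.6
```

```bash
python3 look.py 21
```

```text
t 15.03 tcp [475.9 102.  129.3] yawx -90.1 w 15.2 F [-0.4 -0.8  3.8] M [-0.09  0.32  0.01]
```

View pics/v21.png

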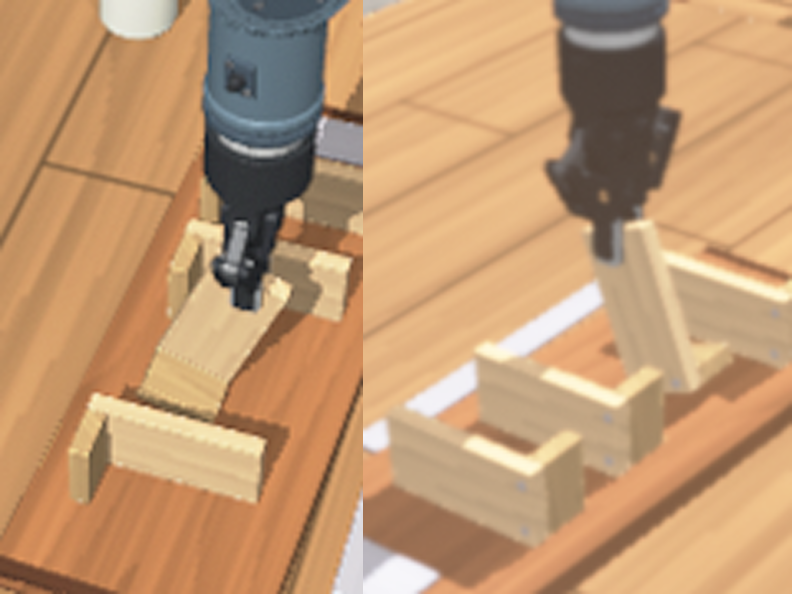

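{"fn": "play_rows", "kwargs": {"deltas": [-0.665,0,0,0,0,-0.665,0,0,0.006,0,-0.665,0.004,0,0.004,0,-0.665,0.008,0,0,0,-0.665,0.01,0,0,0,-0.665,0.01,0,0,0,-0.665,0.006,0,0,0,-0.665,0,0,-0.005,0,-0.66,0,0,-0.005,0,-0.653,-0.003,0,-0.003,0,-0.653,-0.006,0,-0.003,0,-0.653,-0.006,0,-0.003,0,-0.653,0,0,0,0]}}

```text
time: 16.17
tcp_pos: [498.8, 101.9, 120.1]
tcp_rot: [2.22, -2.222, 0.0]
ft_force: [-1.7, -1.9, 9.5]
width: 15.1
```

```bash
python3 look.py 22
```

```text
t 16.22 tcp [499.  101.9 120.1] yawx -90.1 w 14.8 F [-3.2 -1.1 10.6] M [-0.12  0.72  0.05]
```

View pics/v22.png

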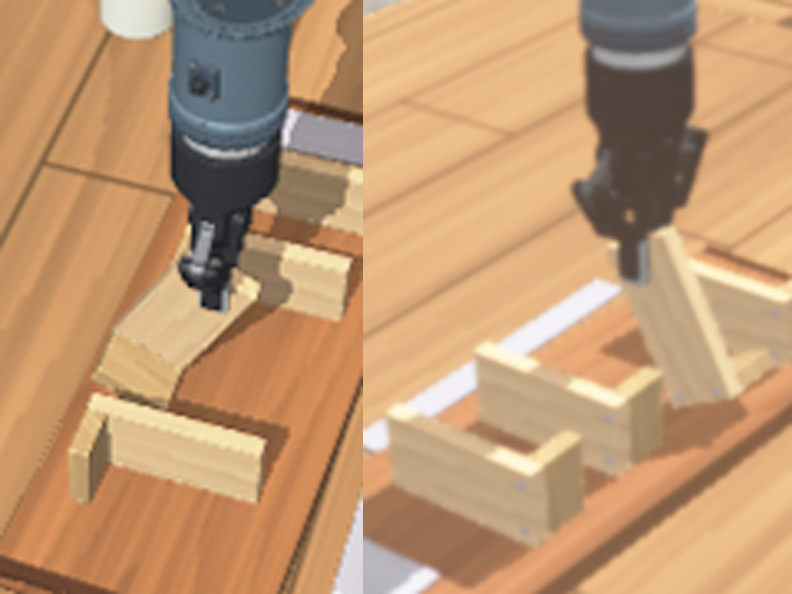

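{"fn": "play_rows", "kwargs": {"deltas": [-0.652,-0.006,0,-0.002,0,-0.652,-0.006,0,-0.003,0,-0.652,-0.006,0,-0.004,0,-0.652,-0.005,0,-0.004,0,-0.652,-0.005,0,-0.004,0,-0.652,-0.005,0,-0.004,0,-0.652,-0.005,0,-0.004,0,-0.652,0,0,0,0]}}

```text
time: 16.93
tcp_pos: [459.3, 101.9, 93.9]
tcp_rot: [2.219, -2.22, -0.003]
ft_force: [-0.5, 0.9, -0.6]
width: 15.3
```

```bash
python3 look.py 23
```

```text
t 16.98 tcp [460.3 101.9  94.1] yawx -90.0 w 14.9 F [-0.1  0.1 -1. ] M [ 0.04  0.02 -0.01]
```

View pics/v23.png

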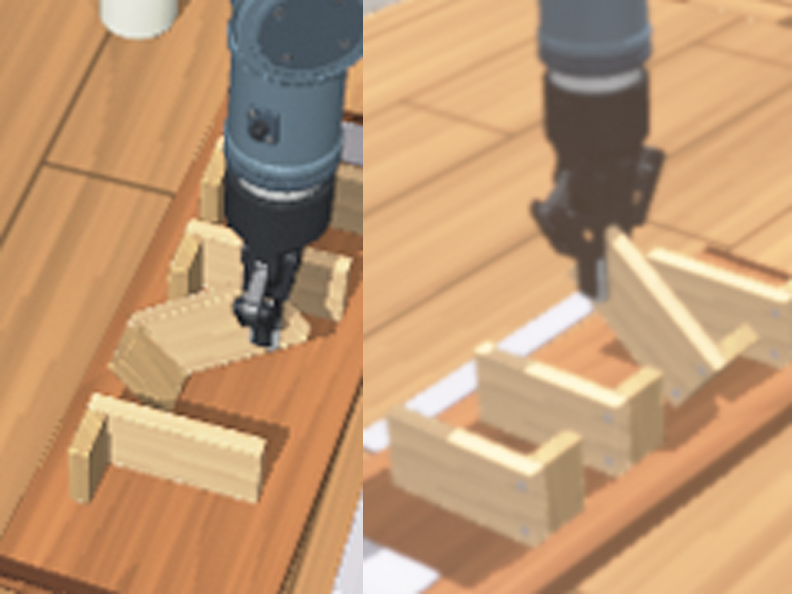

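{"fn": "play_rows", "kwargs": {"deltas": [-0.652,-0.005,0,-0.005,0,-0.652,-0.005,0,-0.006,0,-0.652,-0.004,0,-0.006,0,-0.652,-0.004,0,-0.006,0,-0.652,-0.003,0,-0.006,0,-0.652,-0.003,0,-0.006,0,-0.652,0,0,0,0]}}

```text
time: 17.62
tcp_pos: [436.8, 101.9, 58.6]
tcp_rot: [2.22, -2.222, -0.001]
ft_force: [-0.6, -0.3, -0.3]
width: 15.4
```

```bash
python3 look.py 24
```

```text
t 17.67 tcp [437.4 101.9  59.1] yawx -90.1 w 14.9 F [ 0.6  1.  -0.9] M [0.01 0.04 0.03]
```

View pics/v24.png

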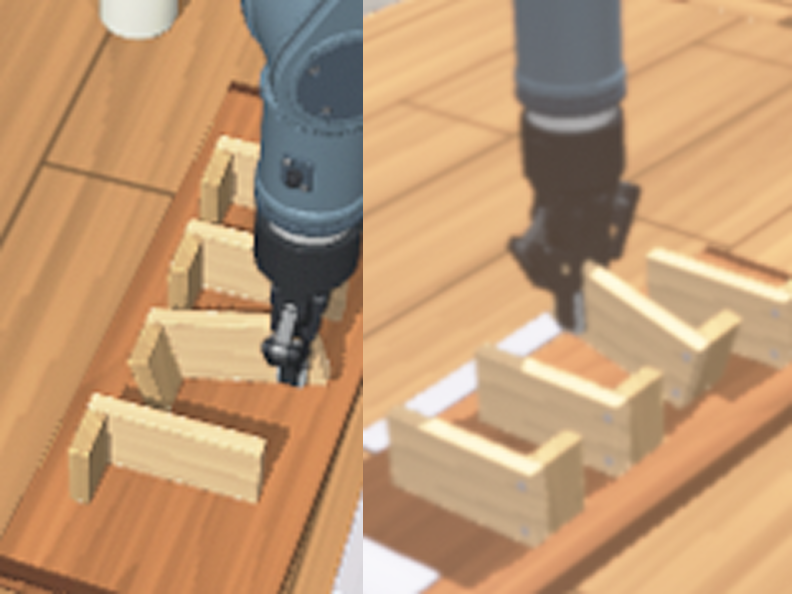

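{"fn": "play_rows", "kwargs": {"deltas": [-0.652,-0.002,0,-0.006,0,-0.652,-0.001,0,-0.006,0,-0.652,0,0,-0.006,0,-0.652,0,0,-0.003,0,-0.652,0,0,0,0]}}

```text
time: 18.13
tcp_pos: [434.3, 101.8, 38.0]
tcp_rot: [2.22, -2.222, -0.001]
ft_force: [-1.2, 0.0, -0.7]
width: 15.1
```

```bash
python3 look.py 25
```

```text
t 18.18 tcp [434.5 101.9  38.3] yawx -90.1 w 14.8 F [-0.1 -0.3  0. ] M [ 0.02  0.06 -0.02]
```

View pics/v25.png

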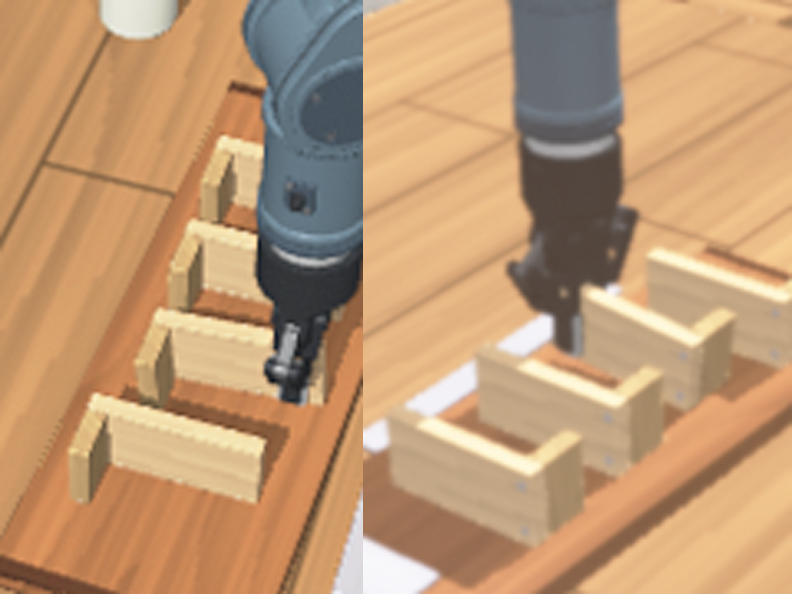

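{"fn": "play_rows", "kwargs": {"deltas": [-0.652,0,0,-0.003,0,-0.65,0,0,0,0,-0.645,0,0,0,0,-0.6,0,0,0,0,-0.4,0,0,0,0,-0.4,0,0,0.02,0,-0.4,0,0,0.03,0,-0.4,0,0,0.03,0,-0.4,0,0,0.03,0,-0.4,0,0,0,0]}}

```text
time: 19.07
tcp_pos: [437.9, 102.9, 150.7]
tcp_rot: [-2.214, 2.218, -0.007]
ft_force: [1.3, -0.8, -0.1]
width: 25.6
```

```bash
python3 look.py 26
python3 - <<'E'
from h import *
snap('wrist','w26')
crop('x26',280,195,350,255,'c10',6.5);crop('s26',300,240,380,300,'c11',6.5)
a=cv2.imread('pics/c10.png');b=cv2.imread('pics/c11.png');b=b[:, :800-a.shape[1]] 
cv2.imwrite('pics/c12.png',np.hstack([a,b]))
E
```

```text
t 19.12 tcp [436.9 102.5 148.6] yawx -90.1 w 25.7 F [ 0.5 -0.3 -0.5] M [-0.03 -0.02 -0.02]
```

View pics/c12.png

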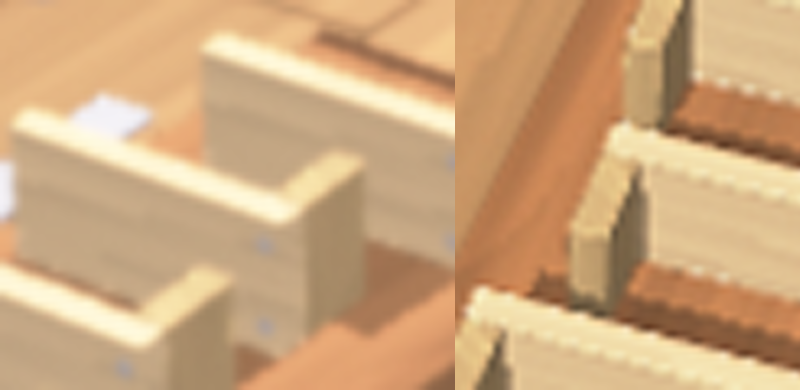

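View pics/w26.png

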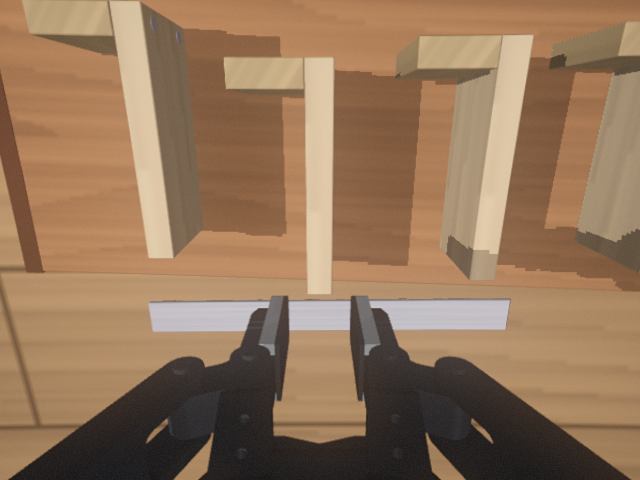

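Run:
```python
from h import *
s=load('w26')
for n,p in dict(c_far_py=(305,58),c_far_my=(333,58),c_near_py=(307,293),c_near_my=(331,293),cl=(226,58),d_far_py=(111,2),d_near_py=(148,258),d_near_my=(173,258),b_far_my=(531,37),b_near_my=(496,278),b_near_py=(472,280)).items(): print(n,at(s,*p,82).round(1))
s=load('x26'); f=lambda x,y,z=82:at(s,280+x/6.5,195+y/6.5,z).round(1)
print('S',f(14,118),f(290,222),f(310,207))
```

```text
c_far_py [540.9 109.1  82. ]
c_far_my [540.9  95.3  82. ]
c_near_py [413.  109.7  82. ]
c_near_my [413.   95.3  82. ]
cl [540.9 147.9  82. ]
d_far_py [564.2 199.4  82. ]
d_near_py [435.8 201.3  82. ]
d_near_my [435.7 187.   82. ]
b_far_my [5.492e+02 3.000e-01 8.200e+01]
b_near_my [422.7  -1.6  82. ]
b_near_py [421.4  12.2  82. ]
S [413.5 100.9  82. ] [546.5  97.9  82. ] [546.2 110.9  82. ]
```

{"fn": "play_rows", "kwargs": {"deltas": [-0.4,0.02,0,0,0,-0.4,0.02,0,0,0,-0.4,0.013,0,0,0,-0.4,0,0,-0.025,0,-0.4,0,0,-0.03,0,-0.4,0,0,-0.03,0,-0.4,0,0,-0.018,0,-0.5,0,0,0,0,-0.6,0,0,0,0,-0.75,0,0,0,0,-0.75,0,0,0,0,-0.75,0,0,0,0,-0.75,0,0,0.004,0,-0.75,0,0,0.004,0,-0.75,0,0,0,0], "squeeze": 30}}

```text
time: 20.47
tcp_pos: [488.5, 102.1, 52.1]
tcp_rot: [-2.219, 2.222, -0.002]
ft_force: [0.5, -0.3, -1.7]
width: 14.8
```

```bash
python3 look.py 27
```

```text
t 20.52 tcp [488.3 102.1  51.7] yawx -90.1 w 14.2 F [-0.7  0.8 -1.3] M [-0.03 -0.    0.02]
```

View pics/v27.png

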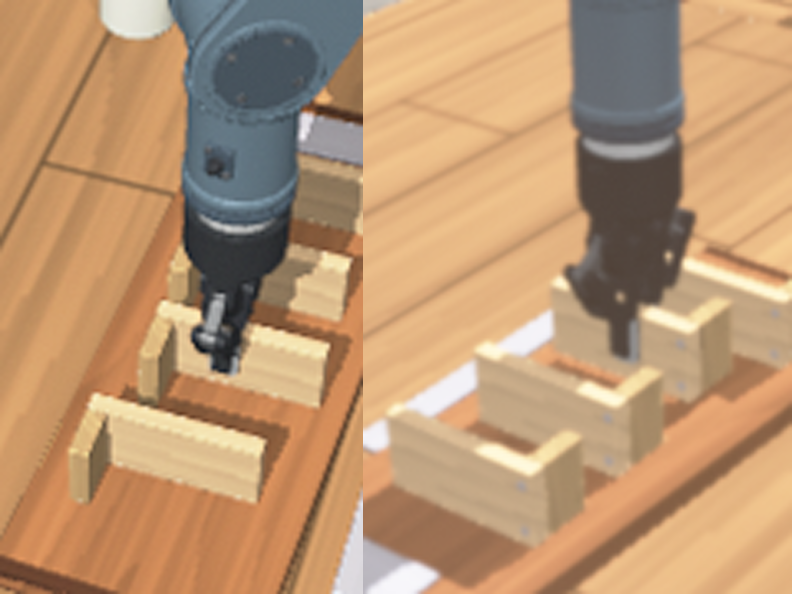

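{"fn": "play_rows", "kwargs": {"deltas": [-0.75,0.004,0,0,0,-0.75,0.005,0,0,0,-0.75,0.005,0,0,0,-0.75,0.003,0,0,0,-0.75,0,0,0,0,-0.75,0,0,-0.003,0,-0.75,0,0,-0.003,0,-0.75,0,0,-0.002,0,-0.75,0,0,0,0,-0.65,0,0,0,0,-0.62,0,0,0,0,-0.4,0,0,0,0,-0.4,0,0,0.02,0,-0.4,0,0,0.03,0,-0.4,0,0,0.03,0,-0.4,-0.02,0,0.03,0,-0.4,-0.03,0,0,0,-0.4,0,0,0,0]}}

```text
time: 22.07
tcp_pos: [450.5, 101.8, 153.8]
tcp_rot: [2.22, -2.22, -0.001]
ft_force: [-0.6, -0.1, -1.1]
width: 25.5
```

```bash
python3 look.py 28
python3 - <<'E'
from h import *
snap('wrist','w28')
E
```

```text
t 22.12 tcp [452.5 101.8 153.4] yawx -90.0 w 25.5 F [0.9 0.2 0.6] M [ 0.01 -0.03 -0.03]
```

View pics/v28.png

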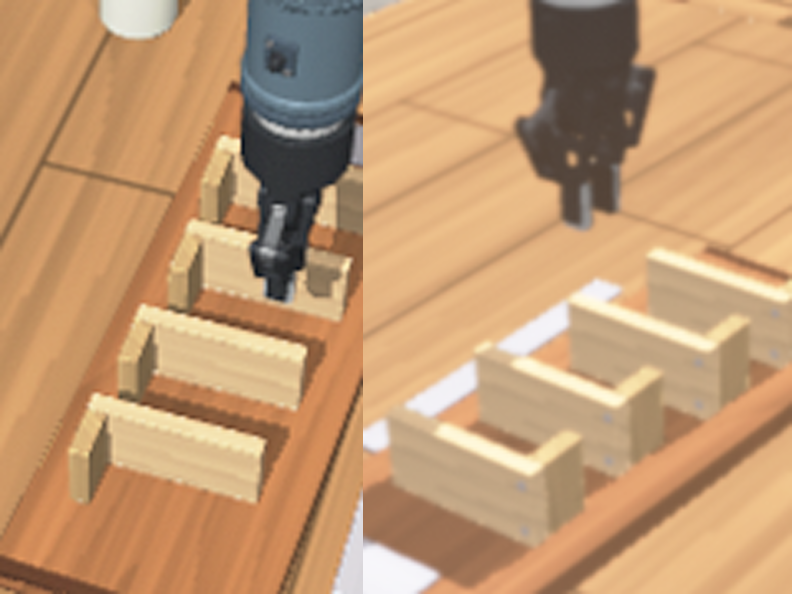

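View pics/w28.png

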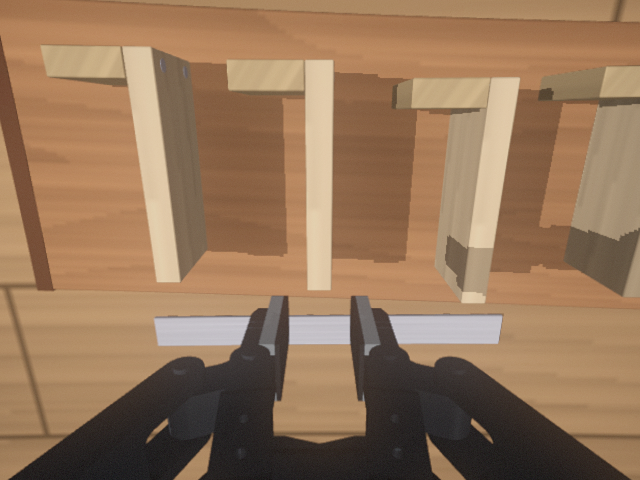

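Run:
```python
from h import *
s=load('w28')
for n,p in dict(c_far_py=(305,61),c_far_my=(333,61),c_near_py=(307,290),c_near_my=(331,290),d_far_py=(125,47),d_near_py=(157,281),d_near_my=(181,280),b_far_my=(518,79),b_near_my=(485,302),b_near_py=(463,302)).items(): print(n,at(s,*p,82).round(1))
```

```text
c_far_py [558.6 109.2  82. ]
c_far_my [558.6  94.9  82. ]
c_near_py [430.2 109.6  82. ]
c_near_my [430.2  94.8  82. ]
d_far_py [564.5 198.8  82. ]
d_near_py [436.6 200.7  82. ]
d_near_my [437.2 186.2  82. ]
b_far_my [5.496e+02 2.000e-01 8.200e+01]
b_near_my [422.   -0.6  82. ]
b_near_py [422.   12.9  82. ]
```

{"fn": "play_rows", "kwargs": {"deltas": [-0.4,0,0,0.03,0,-0.4,0,0,0.03,0,-0.4,0,0,0,0,-0.4,0,0,0,0,-0.4,0,0,0,0]}}

```text
time: 22.63
tcp_pos: [454.8, 101.8, 212.1]
tcp_rot: [2.219, -2.223, -0.0]
ft_force: [0.1, 0.3, 0.8]
width: 25.5
```

```bash
python3 look.py 29;python3 -c "
from h import *
snap('side','s30')"
```

```text
t 22.68 tcp [454.3 101.7 211.7] yawx -90.1 w 25.5 F [ 0.9 -0.6 -0. ] M [-0.03 -0.03 -0.04]
```

View pics/s30.png

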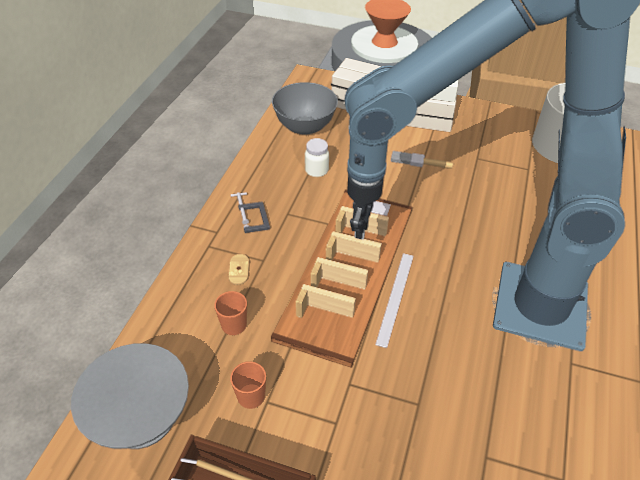

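```bash
python3 -c "
from station import ctrl
print(ctrl.job_done())"
```

```text
the job is handed in; nothing more can be done
None
```

I turned the one mirrored board, the third from the -y end, upside down and stood it back on its spot. The job is handed in at about 22.7 s.

**How it was done:** I pinched the end without the cleat, let the board pivot in a light grip, and stood it on its cleat. Then I tipped it on over under control, regripped it near its middle and carried it back.

**Last checks (wrist camera):**
- **Position:** the panel centre is at about (494, 102) mm. It was at about (493 to 495, 102) mm before, so it is back within a few millimetres.
- **Orientation:** the panel is parallel to the others to within about 1°. It had stood turned by about 5.5°. Its cleat is now at the far end and points to +y, like the others.
- **Everything else:** the two neighbouring boards measured the same as before, to a few millimetres. The first board and the bystanders looked undisturbed in the pictures but were not measured again.

**What disagreed:**
- In an early try at the light grip, the board slipped out of the fingers and dropped about 1 cm onto the plank. It stayed upright.
- The scene camera read the board's y a few millimetres higher than the wrist camera; I relied on the wrist camera.

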